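# Fit the drum retaining ring on the tyre-truing stand

### The job

Fit the retaining ring on the tyre-truing stand: squeeze the grips of the sliding pliers so that they spread the ring, slide it along over the thick part of the shaft up to the drum's hub, and let go so that the ring closes into the groove there. Then push the pliers back along their rods to the stop at the free end of the shaft (squeezing them again would open the ring), leaving the ring in its groove and the other things on the shelf where they are.

Things in the scene. Friction and masses are not known exactly. Their poses are not given: they have to be found in the camera images.
- stand: Grey tyre-truing stand, fixed; base plate 150 (x) x 260 (y) x 12 mm high. Origin under its centre, z up. A level shaft runs along y, 75 mm high, free end at y = -90. At y = 52 to 85 a cork drum (diameter 60, top 105 mm high), at y = 85 to 121 the headstock (70 wide, top 117 mm high). Two guide rods along y at x = +-50, 30 mm high
- seat (a point): Point on the shaft's axis, middle of the groove (stand frame 0, 25, 75 mm); axes as the stand: y along the shaft to the drum. The shaft, in stand y: thin nose (diameter 20) from -90 to -10, thick part (diameter 27) -10 to +20, groove (floor diameter 19) +20 to +30, hub (diameter 35) +30 to +52
- ring_c (a point): Middle of the dark steel ring, on the shaft axis, half-way through its 6 mm thickness; axes as the stand. Teardrop-shaped, two halves, inner diameter 22 closed, hinged at a knuckle 24 mm below the axis, open at the top with two upright ears 15 mm apart, up to 42 mm above the axis. Starts closed on the thin nose; unspread, the thick part stops it. It only rides along the shaft
- ring (a joint): Travel of the ring along the shaft, m, + towards the drum; 0 puts its middle at stand y = -22 mm. It meets the thick part at 0.009 if not spread; it is inside the groove from 0.045 to 0.049, where it meets the hub. 1.5 N of rubbing
- ring_a (a joint): Opening of the ring half on the stand's +x side, rad: about 0 when closed, stops at 0.36. Sprung shut. Both halves clear the thick part of the shaft from about 0.16
- ring_b (a joint): Opening of the ring half on the -x side, rad, as ring_a
- saddle (a joint): Travel along the rods of the aluminium bridge that carries the pliers, m, + towards the drum; rear stop -0.030, front stop 0.056; 1 N rubbing, no spring. Each jaw has a tip standing between the ring's ears (29 mm long, pointing to the drum) and a shoulder behind that pushes the ear: it touches the ring when saddle = ring + 0.002, so ring meets hub at 0.051
- jaw_a (a joint): Turn of the plier jaw on the stand's +x side, rad: 0 at rest, grows as its grip is squeezed inward (which moves its tip outward), stops at 0.45. Sprung back to 0. The pivot is 135 mm above the shelf, 40 mm below the grips
- jaw_b (a joint): Turn of the plier jaw on the -x side, as jaw_a
- grip_a (a point): Centre of jaw_a's grip: black rubber bar, diameter 12, 34 mm long along the stand's y, at x = +25 mm, 175 mm high at rest. The two grips measure 62 mm over their outsides at rest; squeezed evenly to 30 mm over all (about 10 N each, grips risen 6 mm) they spread the ring well enough to pass; they stop at 22 mm. Each jaw moves on its own, so squeeze about the middle
- grip_b (a point): Centre of the grip bar of jaw_b, at x = -25 mm, otherwise as grip_a
- boss (a point): Centre of the front face (towards the drum) of the pliers' round pivot boss, diameter 20 mm, axis along y, 135 mm high, fixed to the bridge; 5 mm in front of the grips' front ends. Can be pushed back with a fingertip from the drum side, above the ring's ears (117 mm high), hub (93) and plier tips (102)
- pylon: Orange plastic cone, 115 mm tall, foot 84 mm across; origin under its centre. Bystander
- tin: Squat tin with screw cap, 76 mm across, 48 mm high; origin under its centre. Bystander
- controller: Yellow hand controller lying down, about 130 x 40 x 35 mm; origin under its middle. Bystander
- jig: Silver chassis jig, plate 160 x 75 mm with posts to 33 mm height; origin under its centre. Bystander

How it is judged:
By the outcome, as a careful person would: the job done as asked, in the order asked, and still so for the second after the job is handed in, with the robot touching nothing.
It also fails if it takes over 48 s, if anything falls off the work surface, if the arm or the gripper's body presses on something with over 40 N, if the wrist force passes 120 N, or if a joint passes its speed limit or range.

### The arm

A 6-joint arm with a two-finger parallel gripper is mounted at the origin on the work surface. World frame = base frame: x ahead of the robot, y to its left, z up, the work surface at z = 0. Lengths are in m, angles in rad, forces in N, time in s.
With the tool pointing down it reaches from about 0.35 to 0.725 m from the base axis. Payload 4.3 kg.
Tool frame: the origin (TCP) lies midway between the tips of the shut fingers; the grasp point (between the pads) lies 19 mm behind it; x points along the fingers, z is the direction in which the jaws open and shut, and the axes are right-handed (so a half turn about x gives the same grasp; the last joint's range is limited). The gripper opens to 85 mm and grips with 20 to 120 N. Pads are 22 mm wide; open, the fingers measure 114 mm over their backs; the gripper's body (76 mm by 85 mm) begins 54 mm behind the grasp point. The pads swing forward as they close: fully open they stand 13 mm farther back than shut.
Start: joints at [1.144, 0.377, 0.081, 1.274, 0, 1.46], TCP at [0.179, 0.546, 0.231] pointing down, gripper open.
Joint ranges: [-2.72, 2.72], [-0.84, 1.66], [-1.02, 1.22], [-1.77, 2.12], [-1.37, 1.28], [-3.14, 3.14]. Speed limits (rad/s): [2.57, 2.57, 3.14, 3.14, 3.14, 3.14].

### API

Orientations are given as [roll, pitch, yaw] about the fixed x, y, z axes, in that order (R = Rz(yaw) Ry(pitch) Rx(roll)).
In Python, from bench import manip, get_image, order gives the robot as it stands.
- The arm moves only by the shell command python3 -m handwheel 'ROWS' [FORCE]. ROWS is JSON, one flat list of numbers, 7 for each row, row after row: the finger opening in m, from 0 to 0.0854, then the shift along the tool's x, y, z in m, then the turn, a rotation vector about the tool's x, y, z in degrees. In form: [claw, x, y, z, wx, wy, wz, claw, x, y, z, wx, wy, wz, ...]. A call has 1 to 10 rows; each row shifts and turns the commanded pose from where the row before left it, along the tool's axes as they then stand; what a row does not reach is not made up. A row lasts 1/12 s, in which the tool goes at most 41.7 mm and 7.16 degrees, less where a joint would pass 70% of its speed; a pose out of reach is approached as far as the arm can. A call with a gripper value outside its range is refused whole. The fingers move at their own pace and stop on an object; FORCE is the grip in N (left out, the last holds). Time passes only in rows, so rows that do not move let the fingers close. It gives the time, the measured TCP pose, the force and the opening at its end, in the units of the state.
- manip.get_state(): the state, without advancing time (a new reading comes with each control period).
- get_image(name): name is "side" or "top"; returns a dict with "frame" (480x640x3 uint8, blue, green, red), "vertical_fov" (degrees; the focal length in pixels is half the picture's height over the tangent of half this angle, whatever the lens; pixels are square), "cx", "cy" (the principal point, pixels), "rvec" (rotation vector, rad) and "tvec" (3), from world to camera coordinates, as OpenCV has them. Camera axes: x right, y down, z forward; pixel columns grow to the right and rows downward; lengths in m; the calibration is good to about 2 mm. A picture is of the moment at which its call begins. There is no depth.
- order.hand_in(): hands the job in, once; it reports no verdict.
The state is a dict: "t": time; "joints": joint angles; "joint_velocities": joint speeds; "tau": joint torques, N m; "position": TCP position; "tool_rot": TCP orientation; "force": force on the tool from outside, world axes, zero at the start; "moment": the same for the moment, N m; "finger_gap": finger opening in m.
Only numpy, scipy, OpenCV 4.12 (cv2) and the standard library are available. Lean on these libraries where they do the work, as an engineer would, in place of code of your own. Each camera call takes 0.05 s, during which the arm holds its last target.

## Working session

There is one attempt and no reset: what is moved stays moved. The work goes in short steps, Python scripts to look and compute and a shell command to move; the robot and the scene stay as the last step left them, time stands still between calls to the robot, and variables do not carry over. Pictures are saved under pics/ and viewed, and the job is handed in when it is done.

```bash
ls; mkdir -p pics; python3 - <<'E'
from bench import manip,get_image,order
import cv2
s=manip.get_state()
for k in s: print(k,s[k])
for n in("side","top"):
    d=get_image(n); cv2.imwrite(f"pics/{n}0.png",d["frame"]); print(n,{k:d[k] for k in d if k!="frame"})
E
```

```text
pics
t 0.0
joints [1.14371124e+00 3.78091930e-01 7.96321412e-02 1.27440362e+00
 5.95552246e-06 1.46047527e+00]
joint_velocities [-0.00084419  0.00038993  0.00014963 -0.000493    0.0004177   0.00048749]
tau [ 1.07106556e-03 -4.63598442e+01  2.69876397e+01  2.06166861e-02
  1.59779797e-04  6.00435285e-06]
position [0.17883926 0.54579094 0.23034682]
tool_rot [ 3.02839048  1.56872924 -2.00076253]
force [ 0.05222094 -0.48612673 -0.04574367]
moment [ 0.02255759 -0.02318089  0.01887797]
finger_gap 0.08570932809846556
side {'vertical_fov': 49.28589167164101, 'cx': 311.8410753113904, 'cy': 239.0390705089901, 'rvec': array([ 2.15104017, -0.19808887,  0.13467338]), 'tvec': array([-0.52486694,  0.19407049,  1.02995791])}
top {'vertical_fov': 49.50942995852189, 'cx': 316.92475727452467, 'cy': 244.79603227867906, 'rvec': array([ 2.18934148, -2.1753295 ,  0.04826382]), 'tvec': array([0.04717275, 0.54804255, 1.4663181 ])}
```

View pics/side0.png

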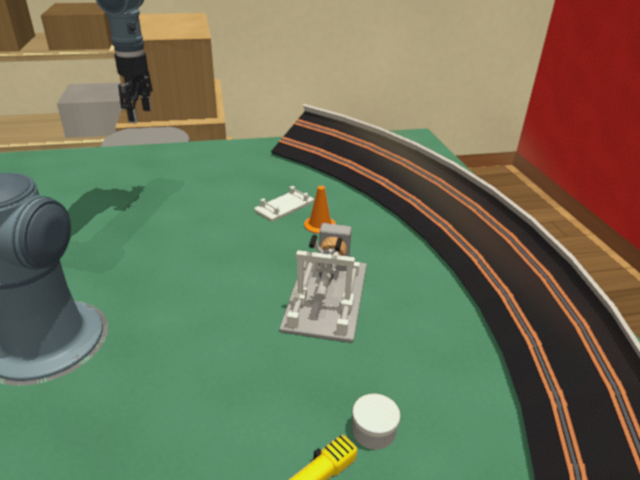

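View pics/top0.png

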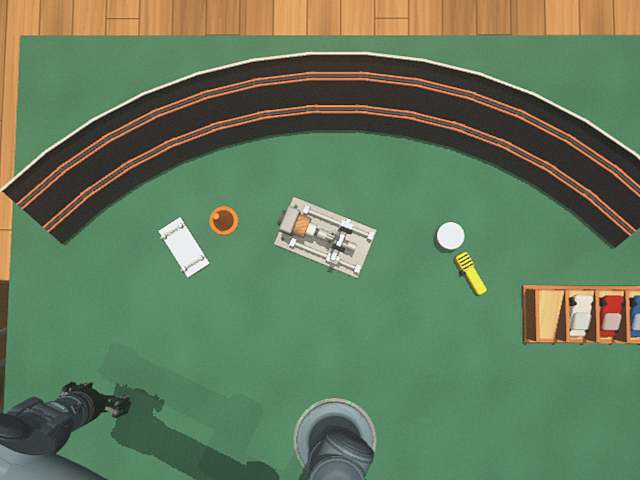

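The stand is at about (328,237) in the top view, with its drum end to the left (+y world). In the side view it is at about (327,295). I'll zoom in on both.

```bash
python3 - <<'E'
import cv2
a=cv2.imread("pics/top0.png")[185:290,265:390]; cv2.imwrite("pics/topz0.png",cv2.resize(a,None,fx=5.5,fy=5.5,interpolation=cv2.INTER_CUBIC))
a=cv2.imread("pics/side0.png")[215:345,270:385]; cv2.imwrite("pics/sidez0.png",cv2.resize(a,None,fx=4.5,fy=4.5,interpolation=cv2.INTER_CUBIC))
E
```

```text
(no output)
```

View pics/topz0.png

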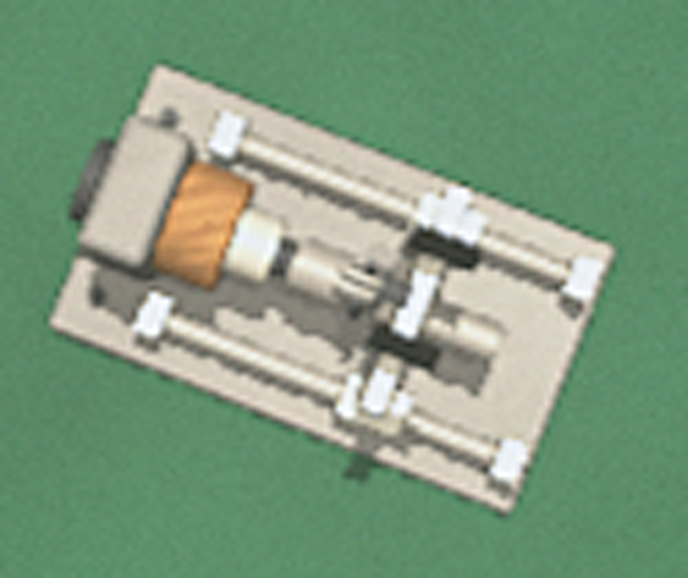

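View pics/sidez0.png

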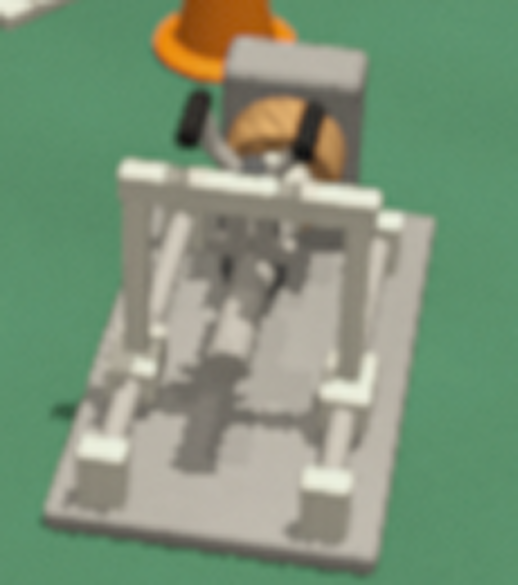

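```bash
cat > h.py <<'E'
import numpy as np, cv2
from bench import manip,get_image,order
def cam(d):
    f=240/np.tan(np.radians(d["vertical_fov"])/2)
    return np.array([[f,0,d["cx"]],[0,f,d["cy"]],[0,0,1]]),cv2.Rodrigues(np.array(d["rvec"]))[0],np.array(d["tvec"])
def ray(d,uv,z):
    K,R,t=cam(d); c=-R.T@t; v=R.T@np.linalg.inv(K)@np.array([uv[0],uv[1],1.])
    return c+v*(z-c[2])/v[2]
def proj(d,P):
    K,R,t=cam(d); p=K@(R@np.array(P)+t); return p[:2]/p[2]
def tri(ds,uvs):
    A=[];b=[]
    for d,uv in zip(ds,uvs):
        K,R,t=cam(d); c=-R.T@t; v=R.T@np.linalg.inv(K)@np.array([uv[0],uv[1],1.]); v/=np.linalg.norm(v)
        M=np.eye(3)-np.outer(v,v); A.append(M); b.append(M@c)
    x=np.linalg.lstsq(np.vstack(A),np.hstack(b),rcond=None)[0]
    return x,[proj(d,x)-uv for d,uv in zip(ds,uvs)]
E
python3 - <<'E'
from h import *
d=get_image("top"); s=get_image("side")
f=d["frame"]; hsv=cv2.cvtColor(f,cv2.COLOR_BGR2HSV)
m=((hsv[...,1]<70)|(hsv[...,0]<30)).astype(np.uint8)
m[:185]=0;m[290:]=0;m[:,:265]=0;m[:,390:]=0
c=max(cv2.findContours(m,0,1)[0],key=cv2.contourArea)
print(cv2.approxPolyDP(c,4,True)[:,0].tolist())
z=lambda u,v:((u+.5)/5.5-.5+265,(v+.5)/5.5-.5+185)
C=[ray(d,z(*q),.012) for q in[(158,65),(613,245),(508,515),(52,327)]]
print(np.round(C,4)); print([np.round(np.linalg.norm(C[i]-C[(i+1)%4]),4) for i in range(4)])
ctr=np.mean(C,0); ax=(C[0]+C[3]-C[1]-C[2])[:2]; print(ctr,np.degrees(np.arctan2(ax[1],ax[0])))
# black bars: top & side
for n,dd,box in(("top",d,(220,255,325,355)),("side",s,(230,260,300,350))):
    g=dd["frame"].max(2); mm=np.zeros_like(g); mm[box[0]:box[1],box[2]:box[3]]=(g[box[0]:box[1],box[2]:box[3]]<45)
    k,_,st,ce=cv2.connectedComponentsWithStats(mm)
    for i in range(1,k):
        if st[i,4]>8: print(n,st[i],np.round(ce[i],2), np.round(ray(dd,ce[i],.175),4))
E
```

```text
[[293, 197], [279, 216], [274, 244], [357, 278], [376, 229]]
[[ 0.6872  0.1197  0.012 ]
 [ 0.5939 -0.118   0.012 ]
 [ 0.4534 -0.0638  0.012 ]
 [ 0.5495  0.1736  0.012 ]]
[np.float64(0.2553), np.float64(0.1506), np.float64(0.2561), np.float64(0.1479)]
[0.57099165 0.02788133 0.012     ] 68.27486805169178
side [310 243   4   4  12] [311.33 244.75] [ 0.5267 -0.0187  0.175 ]
side [336 246   3   5  11] [337.09 248.  ] [ 0.5733 -0.0376  0.175 ]
```

```bash
python3 - <<'E'
from h import *
d=get_image("top"); s=get_image("side")
a=np.array
ctr=a([.571,.0279]); th=np.radians(68.27); ey=a([np.cos(th),np.sin(th)]); ex=a([ey[1],-ey[0]])
loc=lambda P:np.round(a([(P[:2]-ctr)@ex,(P[:2]-ctr)@ey])*1000,1)
for n,dd,box in(("top",d,(220,255,325,355)),("side",s,(232,262,300,350))):
    g=dd["frame"].max(2)
    for T in(55,70,85):
        mm=np.zeros_like(g); mm[box[0]:box[1],box[2]:box[3]]=(g[box[0]:box[1],box[2]:box[3]]<T)
        k,_,st,ce=cv2.connectedComponentsWithStats(mm)
        for i in range(1,k):
            if st[i,4]>8: P=ray(dd,ce[i],.175); print(n,T,st[i],np.round(ce[i],2), np.round(P,4),loc(P))
for q in[(442,248),(404,342)]:
    p=((q[0]+.5)/5.5-.5+265,(q[1]+.5)/5.5-.5+185);print(p,loc(ray(d,p,.175)))
E
```

```text
top 70 [340 227  12   7  43] [345.65 229.84] [ 0.5767 -0.0249  0.175 ] [ 24.9 -47. ]
top 70 [332 244  13   8  43] [337.63 247.7 ] [ 0.531  -0.0047  0.175 ] [-25.1 -45.1]
top 85 [339 227  13   7  50] [345.18 229.9 ] [ 0.5766 -0.0237  0.175 ] [ 24.3 -45.9]
top 85 [332 244  13   8  52] [338.   247.63] [ 0.5312 -0.0056  0.175 ] [-24.6 -45.9]
side 55 [310 236   6  11  41] [312.66 241.24] [ 0.5316 -0.0072  0.175 ] [-23.6 -47.2]
side 55 [335 239   6  12  37] [337.78 244.86] [ 0.5771 -0.0275  0.175 ] [ 26.1 -49.2]
side 70 [309 235   8  13  54] [312.56 241.33] [ 0.5314 -0.0075  0.175 ] [-23.7 -47.5]
side 70 [335 238   7  13  49] [338.02 244.55] [ 0.5778 -0.0265  0.175 ] [ 26.4 -48. ]
side 85 [309 235   8  13  68] [312.59 241.24] [ 0.5315 -0.0072  0.175 ] [-23.7 -47.2]
side 85 [335 237   8  14  59] [338.1  244.12] [ 0.5783 -0.0251  0.175 ] [ 26.4 -46.5]
(344.95454545454544, 229.6818181818182) [ 24.6 -45.2]
(338.04545454545456, 246.77272727272728) [-22.5 -45.2]
```

```bash
cat >> h.py <<'E'
from scipy.spatial.transform import Rotation as Ro
ctr=np.array([.5710,.0279]); th=np.radians(68.27); ey=np.array([np.cos(th),np.sin(th)]); ex=np.array([ey[1],-ey[0]])
def loc(P): P=np.asarray(P); return np.round(np.array([(P[:2]-ctr)@ex,(P[:2]-ctr)@ey])*1000,1)
def Rt(): return Ro.from_euler("xyz",manip.get_state()["tool_rot"]).as_matrix()
def togo(x,y,z):
    "shift in tool axes (mm) to reach stand-local x,y mm, world z m"
    s=manip.get_state(); P=np.r_[ctr+ex*x/1000+ey*y/1000,z]
    return np.round(Rt().T@(P-s["position"])*1000,1)
E
python3 - <<'E'
from h import *
R=Rt(); print(np.round(R,3)); 
# target R: x down, z=+-ex, y=z cross x
for sg in(1,-1):
    x=np.array([0,0,-1.]); z=np.r_[sg*ex,0]; y=np.cross(z,x); T=np.c_[x,y,z]
    print(sg,np.degrees(Ro.from_matrix(R.T@T).as_rotvec()), "y axis in stand",y[:2]@ey)
d=get_image("top"); s=get_image("side")
zt=lambda u,v:((u+.5)/5.5-.5+265,(v+.5)/5.5-.5+185)
zs=lambda u,v:((u+.5)/4.5-.5+270,(v+.5)/4.5-.5+215)
# beam height: side rays of beam front-left/right corner tops at several z
for z in(.1,.12,.135,.145,.155):
    print(z,loc(ray(s,zs(380,192),z)),loc(ray(s,zs(120,165),z)))
E
```

```text
[[-0.    -0.95   0.312]
 [-0.001  0.312  0.95 ]
 [-1.     0.    -0.001]]
1 [ 9.35784018e+01 -3.37938911e-02  2.56050779e-02] y axis in stand 1.0
-1 [-8.64215911e+01 -2.51717975e-02 -3.32220424e-02] y axis in stand -1.0
0.1 [54.3 22. ] [-69.7  17.7]
0.12 [56.3 -6.2] [-63.8 -10.3]
0.135 [ 57.8 -27.3] [-59.4 -31.3]
0.145 [ 58.8 -41.3] [-56.5 -45.3]
0.155 [ 59.8 -55.4] [-53.5 -59.3]
```

```bash
python3 -m handwheel '[0.085,0,-0.0266,-0.0208,0,0,0, 0.085,0,-0.0266,-0.0208,0,0,0, 0.085,0,-0.0266,-0.0208,0,0,0, 0.085,0,-0.0266,-0.0208,0,0,0, 0.085,0,-0.0266,-0.0208,0,0,0, 0.085,0,-0.0266,-0.0208,0,0,0, 0.085,0,-0.0266,-0.0208,0,0,0, 0.085,0,-0.0266,-0.0208,0,0,0, 0.085,0,-0.0266,-0.0208,0,0,0, 0.085,0,-0.0266,-0.0208,0,0,0]' 40
python3 -m handwheel '[0.085,0,-0.0266,-0.0208,0,0,0, 0.085,0,-0.0266,-0.0208,0,0,0, 0.085,0,-0.0266,-0.0208,0,0,0, 0.085,0,-0.0266,-0.0208,0,0,0, 0.085,0,-0.0266,-0.0208,0,0,0, 0.085,0,-0.0266,-0.0208,0,0,0, 0.085,0,-0.0266,-0.0208,0,0,0, 0.085,0,-0.0266,-0.0208,0,0,0, 0.085,0,-0.0266,-0.0208,0,0,0, 0.085,0,0,0,0,0,0]'
python3 -m handwheel '[0.085,0,0,0,7,0,0, 0.085,0,0,0,7,0,0, 0.085,0,0,0,7,0,0, 0.085,0,0,0,7,0,0, 0.085,0,0,0,7,0,0, 0.085,0,0,0,7,0,0, 0.085,0,0,0,7,0,0, 0.085,0,0,0,7,0,0, 0.085,0,0,0,7,0,0, 0.085,0,0,0,7,0,0]'
python3 -m handwheel '[0.085,0,0,0,7,0,0, 0.085,0,0,0,7,0,0, 0.085,0,0,0,7,0,0, 0.085,0,0,0,2.6,0,0, 0.085,0,0,0,0,0,0]'
python3 - <<'E'
from h import *
s=manip.get_state(); print(s["joints"],s["position"],loc(s["position"]),togo(0,-46.5,.2)); print(np.round(Rt(),3)); print(ex,ey)
d=get_image("top"); a=d["frame"][185:290,265:390]; cv2.imwrite("pics/topz1.png",cv2.resize(a,None,fx=5.5,fy=5.5,interpolation=cv2.INTER_CUBIC))
d=get_image("side"); a=d["frame"][195:315,260:400]; cv2.imwrite("pics/sidez1.png",cv2.resize(a,None,fx=5,fy=5,interpolation=cv2.INTER_CUBIC))
E
```

```text
t: 1.23
position: [0.3678, 0.2645, 0.2315]
tool_rot: [-0.696, 1.57, 0.558]
force: [0.2, 0.2, 0.3]
finger_gap: 0.085
t: 2.07
position: [0.5395, 0.0086, 0.231]
tool_rot: [-2.024, 1.567, -0.776]
force: [0.2, -0.2, 0.6]
finger_gap: 0.085
t: 2.9
position: [0.536, 0.0138, 0.2313]
tool_rot: [2.091, 1.571, 2.118]
force: [0.6, -0.8, 0.7]
finger_gap: 0.0849
t: 3.32
position: [0.536, 0.0138, 0.2313]
tool_rot: [2.285, 1.571, 1.905]
force: [-0.6, -0.3, -1.0]
finger_gap: 0.0848
[-9.27411972e-02  2.97768764e-01 -3.23754312e-02  1.24073345e+00
  1.78897120e-04  1.85812807e+00] [0.53604545 0.01377251 0.23132843] [-27.2 -26.1] [ 31.3 -20.4  27.3]
[[-0.     0.371  0.929]
 [ 0.     0.929 -0.371]
 [-1.     0.    -0.   ]]
[ 0.92893885 -0.3702332 ] [0.3702332  0.92893885]
```

```bash
python3 -m handwheel '[0.085,0,-0.0102,0.0138,0,0,0, 0.085,0,-0.0102,0.0138,0,0,0, 0.085,0.015,0,0,0,0,0, 0.085,0.016,0,0,0,0,0, 0.085,0,0,0,0,0,0,0.085,0,0,0,0,0,0]'
python3 - <<'E'
from h import *
s=manip.get_state(); print(s["position"],loc(s["position"]),togo(0.5,-46.5,.158))
d=get_image("top"); a=d["frame"][185:290,265:390]; cv2.imwrite("pics/topz1.png",cv2.resize(a,None,fx=5.5,fy=5.5,interpolation=cv2.INTER_CUBIC))
d=get_image("side"); a=d["frame"][195:315,260:400]; cv2.imwrite("pics/sidez1.png",cv2.resize(a,None,fx=5,fy=5,interpolation=cv2.INTER_CUBIC))
E
```

```text
t: 3.92
position: [0.5533, -0.0155, 0.1996]
tool_rot: [-2.951, 1.568, 2.953]
force: [1.2, -0.5, 0.7]
finger_gap: 0.0849
[ 0.55334421 -0.01552546  0.1996191 ] [ -0.3 -46.9] [41.6  0.4  0.9]
```

View pics/sidez1.png

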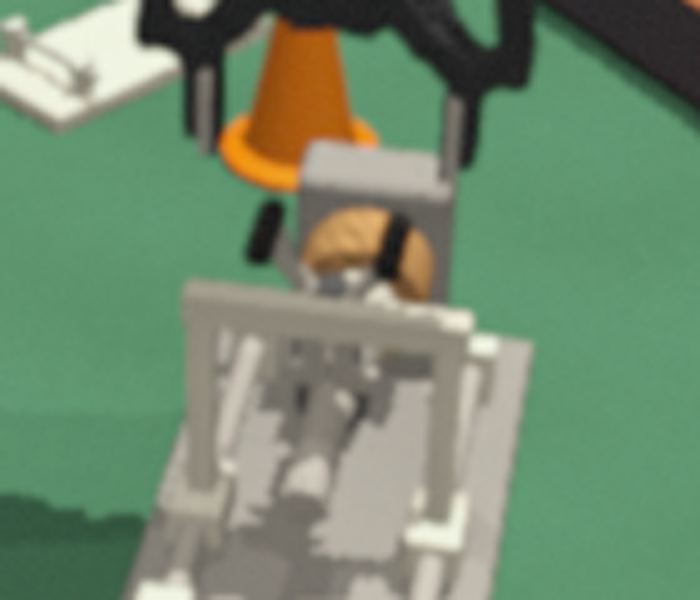

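View pics/topz1.png

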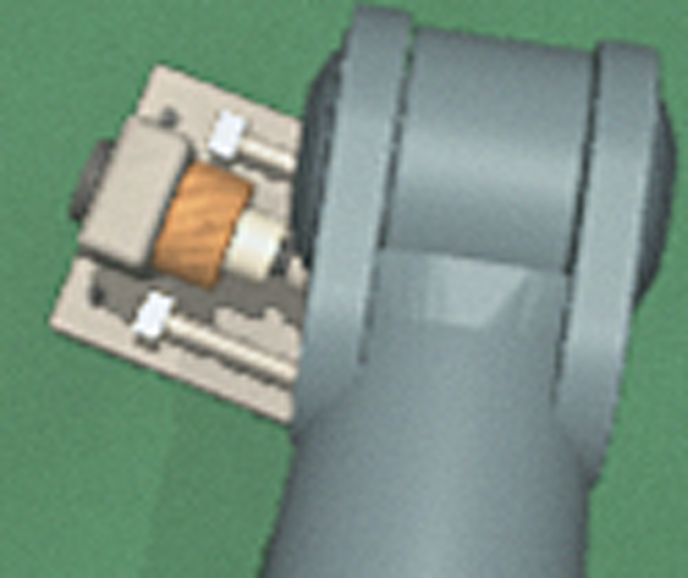

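The side view shows the open fingers (tips near zoom (205,150) and (450,180)) centred above the grips (265,232) and (393,247). The arm hides the stand in the top view. I'll go down and close partway.

```bash
python3 -m handwheel '[0.085,0.014,0,0.0005,0,0,0, 0.085,0.014,0,0,0,0,0, 0.085,0.0136,0,0,0,0,0, 0.07,0,0,0,0,0,0,0.07,0,0,0,0,0,0,0.07,0,0,0,0,0,0]' 40
python3 - <<'E'
from h import *
s=manip.get_state(); print(s["position"],loc(s["position"]),togo(0.5,-46.5,.158),Rt().T@s["force"])
d=get_image("side"); a=d["frame"][195:315,260:400]; cv2.imwrite("pics/sidez2.png",cv2.resize(a,None,fx=5,fy=5,interpolation=cv2.INTER_CUBIC))
E
```

```text
t: 4.52
position: [0.5556, -0.0159, 0.1601]
tool_rot: [0.281, 1.569, -0.098]
force: [0.3, -0.2, 0.0]
finger_gap: 0.0698
[ 0.5555709  -0.01591289  0.16007643] [  1.9 -46.4] [ 2.1 -0.1 -1.4] [-0.04905432 -0.10072982  0.35398482]
```

View pics/sidez2.png

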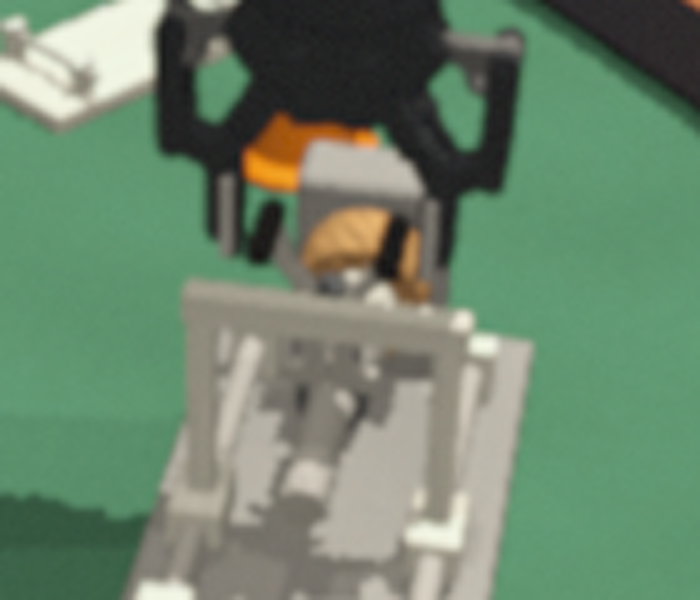

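Gaps between pads and grips look even (about 13 and 12 px at zoom). I'll correct slightly sideways and close until contact, watching the sideways force.

```bash
python3 -m handwheel '[0.064,0.001,0,-0.0006,0,0,0, 0.064,0,0,0,0,0,0,0.064,0,0,0,0,0,0]' 40
python3 -c "
from h import *
s=manip.get_state(); print(loc(s['position']),s['position'][2],np.round(Rt().T@s['force'],2))"
python3 -m handwheel '[0.059,0,0,0,0,0,0, 0.059,0,0,0,0,0,0,0.059,0,0,0,0,0,0]'
python3 -c "
from h import *
s=manip.get_state(); print(loc(s['position']),s['position'][2],np.round(Rt().T@s['force'],2))"
python3 -m handwheel '[0.054,0,0,0,0,0,0, 0.054,0,0,0,0,0,0,0.054,0,0,0,0,0,0]'
python3 -c "
from h import *
s=manip.get_state(); print(loc(s['position']),s['position'][2],np.round(Rt().T@s['force'],2))"
```

```text
t: 4.82
position: [0.5545, -0.0157, 0.1582]
tool_rot: [0.369, 1.57, -0.01]
force: [-0.5, -0.1, 0.9]
finger_gap: 0.0641
[  0.8 -46.6] 0.158209879162381 [-0.95 -0.28 -0.45]
t: 5.07
position: [0.5547, -0.0158, 0.1586]
tool_rot: [0.259, 1.569, -0.121]
force: [-0.3, 0.4, 5.6]
finger_gap: 0.0592
[  1.1 -46.6] 0.15859120307486782 [-5.56  0.29 -0.39]
t: 5.32
position: [0.5552, -0.0159, 0.1591]
tool_rot: [0.216, 1.568, -0.163]
force: [-1.4, 0.1, 8.4]
finger_gap: 0.0542
[  1.5 -46.5] 0.15912071023663668 [-8.37 -0.47 -1.33]
```

```bash
python3 -m handwheel '[0.046,-0.002,0,-0.0005,0,0,0, 0.046,-0.001,0,0,0,0,0,0.038,-0.002,0,-0.0003,0,0,0,0.038,0,0,0,0,0,0,0.038,0,0,0,0,0,0]' 40
python3 -c "
from h import *
s=manip.get_state(); print(loc(s['position']),s['position'][2],np.round(Rt().T@s['force'],2))"
python3 -m handwheel '[0.034,-0.001,0,0,0,0,0, 0.028,-0.001,0,0,0,0,0,0.028,0,0,0,0,0,0,0.028,0,0,0,0,0,0]'
python3 - <<'E'
from h import *
s=manip.get_state(); print(loc(s['position']),s['position'][2],np.round(Rt().T@s['force'],2),s["finger_gap"])
d=get_image("side"); a=d["frame"][195:315,260:400]; cv2.imwrite("pics/sidez3.png",cv2.resize(a,None,fx=5,fy=5,interpolation=cv2.INTER_CUBIC))
E
```

```text
t: 5.73
position: [0.5547, -0.0157, 0.1638]
tool_rot: [0.223, 1.568, -0.157]
force: [1.4, -0.6, 7.7]
finger_gap: 0.038
[  1.  -46.5] 0.16378395535834575 [-7.74 -0.06  1.51]
t: 6.07
position: [0.5548, -0.0156, 0.1659]
tool_rot: [0.233, 1.568, -0.147]
force: [1.3, -0.4, 7.8]
finger_gap: 0.0279
[  1.1 -46.4] 0.16587215361329827 [-7.75  0.13  1.42] 0.02791168877913819
```

View pics/sidez3.png

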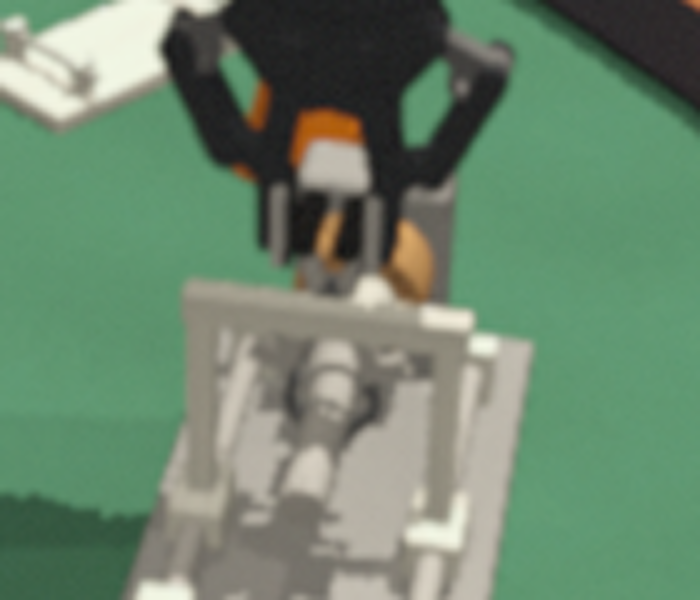

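The ring is now spread evenly about the shaft in the side view (zoom (335,370)). Now I'll slide it towards the drum.

```bash
python3 -m handwheel '[0.028,0,0.004,0,0,0,0, 0.028,0,0.004,0,0,0,0,0.028,0,0.004,0,0,0,0,0.028,0,0,0,0,0,0]'
python3 -c "
from h import *
s=manip.get_state(); print(loc(s['position']),s['position'][2],np.round(Rt().T@s['force'],2))"
python3 -m handwheel '[0.028,0,0.004,0,0,0,0, 0.028,0,0.004,0,0,0,0,0.028,0,0.004,0,0,0,0,0.028,0,0,0,0,0,0]'
python3 -c "
from h import *
s=manip.get_state(); print(loc(s['position']),s['position'][2],np.round(Rt().T@s['force'],2))"
python3 -m handwheel '[0.028,0,0.004,0,0,0,0, 0.028,0,0.004,0,0,0,0,0.028,0,0.004,0,0,0,0,0.028,0,0,0,0,0,0]'
python3 - <<'E'
from h import *
s=manip.get_state(); print(loc(s['position']),s['position'][2],np.round(Rt().T@s['force'],2),s["finger_gap"])
d=get_image("side"); a=d["frame"][195:315,260:400]; cv2.imwrite("pics/sidez4.png",cv2.resize(a,None,fx=5,fy=5,interpolation=cv2.INTER_CUBIC))
d=get_image("top"); a=d["frame"][185:290,265:390]; cv2.imwrite("pics/topz4.png",cv2.resize(a,None,fx=5.5,fy=5.5,interpolation=cv2.INTER_CUBIC))
E
```

```text
t: 6.45
position: [0.5592, -0.0046, 0.1659]
tool_rot: [-0.067, 1.568, -0.447]
force: [0.5, -1.2, 8.4]
finger_gap: 0.0282
[  1.1 -34.5] 0.16588435515587047 [-8.35 -0.96  0.9 ]
t: 6.78
position: [0.5637, 0.0067, 0.1659]
tool_rot: [-0.031, 1.568, -0.41]
force: [1.3, -1.2, 8.0]
finger_gap: 0.0282
[  1.  -22.5] 0.16588188297348133 [-7.97 -0.66  1.65]
t: 7.12
position: [0.5681, 0.0178, 0.1659]
tool_rot: [-0.035, 1.568, -0.415]
force: [0.5, -1.2, 7.9]
finger_gap: 0.028
[  1.  -10.5] 0.16587091539223678 [-7.86 -0.91  0.95] 0.027977394733770214
```

View pics/sidez4.png

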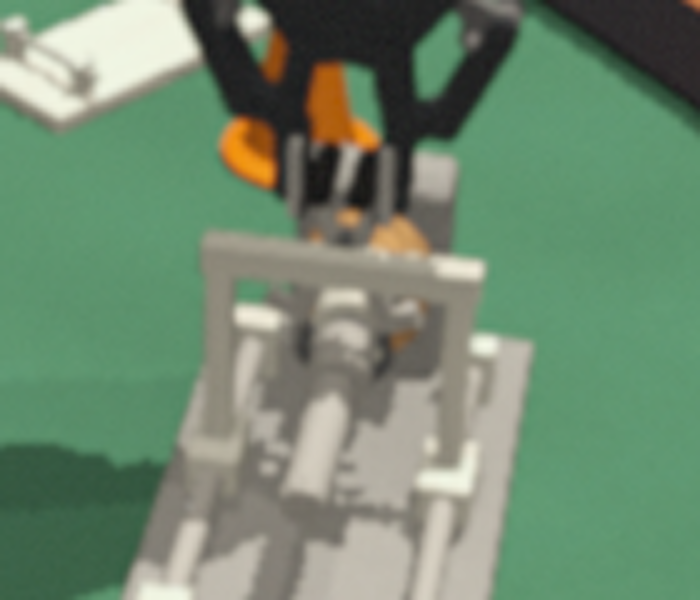

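View pics/topz4.png

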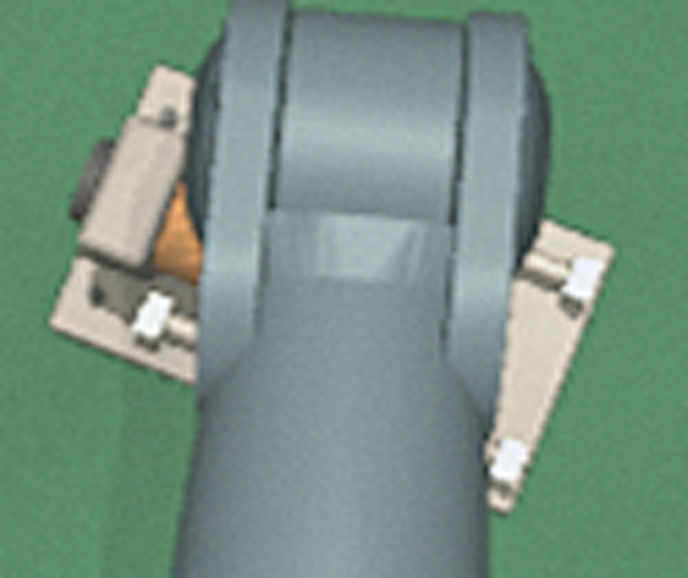

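The bridge has moved 36 mm, with the ring in view at about zoom (345,345). I'll carry on in smaller steps and watch the axial force.

```bash
python3 -m handwheel '[0.028,0,0.003,0,0,0,0, 0.028,0,0,0,0,0,0]'
python3 -c "
from h import *
s=manip.get_state(); print(loc(s['position']),s['position'][2],np.round(Rt().T@s['force'],2))"
python3 -m handwheel '[0.028,0,0.003,0,0,0,0, 0.028,0,0,0,0,0,0]'
python3 -c "
from h import *
s=manip.get_state(); print(loc(s['position']),s['position'][2],np.round(Rt().T@s['force'],2))"
python3 -m handwheel '[0.028,0,0.003,0,0,0,0, 0.028,0,0,0,0,0,0]'
python3 - <<'E'
from h import *
s=manip.get_state(); print(loc(s['position']),s['position'][2],np.round(Rt().T@s['force'],2),s["finger_gap"])
d=get_image("side"); a=d["frame"][185:305,260:400]; cv2.imwrite("pics/sidez5.png",cv2.resize(a,None,fx=5,fy=5,interpolation=cv2.INTER_CUBIC))
E
```

```text
t: 7.38
position: [0.5691, 0.0203, 0.1659]
tool_rot: [-0.12, 1.568, -0.5]
force: [0.2, -1.1, 8.2]
finger_gap: 0.0282
[ 1.1 -7.7] 0.16591048713969495 [-8.17 -0.98  0.59]
t: 7.55
position: [0.5702, 0.023, 0.1659]
tool_rot: [-0.145, 1.568, -0.525]
force: [0.2, -1.0, 8.4]
finger_gap: 0.028
[ 1.1 -4.8] 0.1658951397227169 [-8.38 -0.85  0.63]
t: 7.72
position: [0.5712, 0.0257, 0.1659]
tool_rot: [-0.295, 1.568, -0.675]
force: [0.6, -1.8, 8.4]
finger_gap: 0.0279
[ 1. -2.] 0.16587395004912908 [-8.35 -1.45  1.19] 0.02793354004917589
```

View pics/sidez5.png

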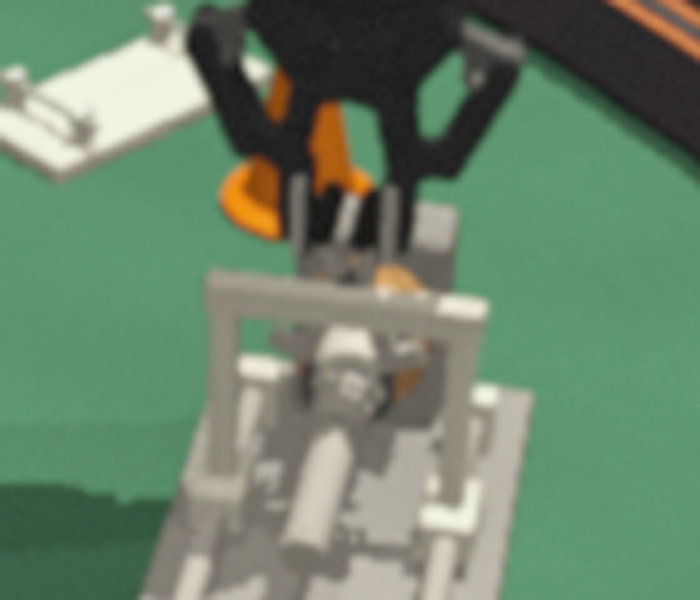

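```bash
cat > q.py <<'E'
from h import *
s=manip.get_state(); print(loc(s['position']),round(s['position'][2],4),np.round(Rt().T@s['force'],2))
E
for i in 1; do python3 -m handwheel '[0.028,0,0.002,0,0,0,0, 0.028,0,0,0,0,0,0]' >/dev/null; python3 q.py; python3 -m handwheel '[0.028,0,0.002,0,0,0,0, 0.028,0,0,0,0,0,0]' >/dev/null; python3 q.py; python3 -m handwheel '[0.028,0,0.002,0,0,0,0, 0.028,0,0,0,0,0,0]' >/dev/null; python3 q.py; done
```

```text
[ 1.1 -0.5] 0.1659 [-9.52 -3.79  1.62]
[1.1 1.4] 0.1659 [-8.93 -4.02 -0.14]
[1.  3.3] 0.1659 [-10.48  -3.78   0.71]
```

Axial force stepped from about 1 to 3.8 N, so something is being pushed now. I'll check the ring's position in the picture against projected marks along the shaft.

```bash
python3 - <<'E'
from h import *
d=get_image("side"); f=4; x0,y0=265,190
a=cv2.resize(d["frame"][y0:y0+140,x0:x0+130],None,fx=f,fy=f,interpolation=cv2.INTER_CUBIC)
b=a.copy()
def W(x,y,z): return np.r_[ctr+ex*x/1000+ey*y/1000,z/1000]
for y,z,x in[(-90,75,0),(-10,75,0),(20,75,0),(30,75,0),(52,75,0),(-22,51,0)]:
    p=(proj(d,W(x,y,z))-[x0,y0]+.5)*f-.5; print(y,np.round(p))
    cv2.circle(b,(int(p[0]),int(p[1])),3,(0,0,255),-1)
for y in(-22,0,25):
  t=np.linspace(0,2*np.pi,60); q=np.array([(proj(d,W(16*np.cos(k),y,75+16*np.sin(k)))-[x0,y0]+.5)*f-.5 for k in t]).astype(int)
  cv2.polylines(b,[q],True,(255,0,0) if y==0 else (0,255,255),1)
  for x in(-15,15):
    p=(proj(d,W(x,y,117))-[x0,y0]+.5)*f-.5; cv2.circle(b,(int(p[0]),int(p[1])),2,(255,0,255),-1)
cv2.imwrite("pics/s6.png",a); cv2.imwrite("pics/s6m.png",b)
E
```

```text
-90 [219. 427.]
-10 [245. 331.]
20 [254. 298.]
30 [257. 287.]
52 [263. 264.]
-22 [240. 381.]
```

View pics/s6.png

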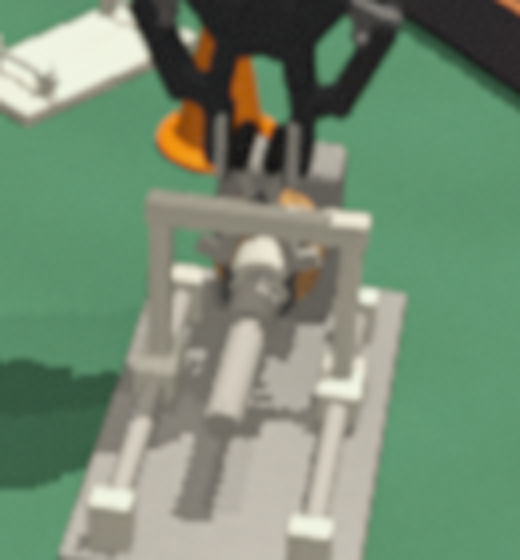

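View pics/s6m.png

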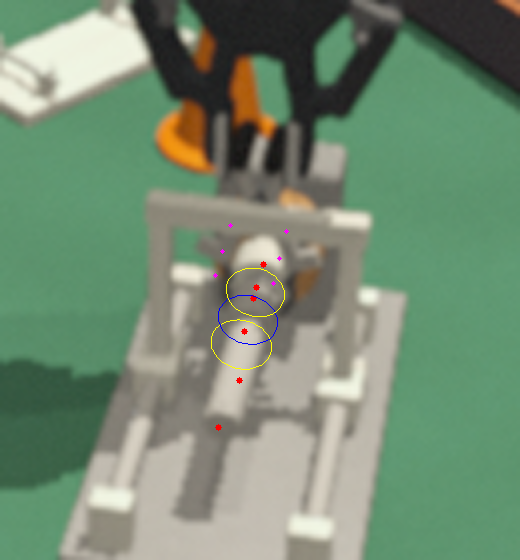

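```bash
python3 - <<'E'
from h import *
s=get_image("side"); d=get_image("top")
def W(x,y,z): return np.r_[ctr+ex*x/1000+ey*y/1000,z/1000]
for n,D in(("side",s),("top",d)):
  for x,y,z in[(-75,-130,12),(75,-130,12),(75,130,12),(-75,130,12),(0,-90,75),(0,-90,85)]: print(n,(x,y,z),np.round(proj(D,W(x,y,z)),1))
zt=lambda u,v:((u+.5)/5.5-.5+265,(v+.5)/5.5-.5+185)
print("nose top-view",loc(ray(d,zt(500,338),.078)))
z4=lambda u,v:((u+.5)/4-.5+265,(v+.5)/4-.5+190)
for q,z in[((225,425),.065),((225,410),.075),((65,558),.012)]: print(q,loc(ray(s,z4(*q),z)))
f=s["frame"]; print(f.shape)
a=cv2.resize(f[300:345,275:375],None,fx=7,fy=7,interpolation=cv2.INTER_CUBIC); cv2.imwrite("pics/base.png",a)
E
```

```text
side (-75, -130, 12) [278.2 328.2]
side (75, -130, 12) [352.6 339.1]
side (75, 130, 12) [365.7 262.6]
side (-75, 130, 12) [303.6 254.8]
side (0, -90, 75) [319.3 296.4]
side (0, -90, 85) [319.5 292.5]
top (-75, -130, 12) [357.4 278.3]
top (75, -130, 12) [377.  229.6]
top (75, 130, 12) [292.9 195.8]
top (-75, 130, 12) [273.1 244. ]
top (0, -90, 75) [355.5 247.4]
top (0, -90, 85) [355.7 247.2]
nose top-view [  3.3 -88.6]
(225, 425) [  1.  -75.9]
(225, 410) [  0.7 -76.4]
(65, 558) [ -69.1 -131.4]
(480, 640, 3)
```

View pics/base.png

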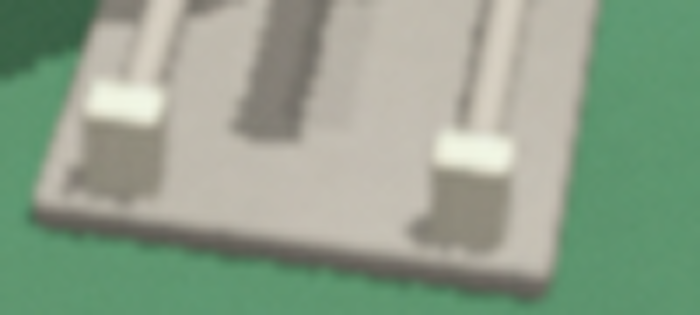

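```bash
python3 - <<'E'
from h import *
s=get_image("side"); x0,y0,f=300,232,9
a=cv2.resize(s["frame"][y0:y0+65,x0:x0+65],None,fx=f,fy=f,interpolation=cv2.INTER_CUBIC)
def W(x,y,z): return np.r_[ctr+ex*x/1000+ey*y/1000,z/1000]
P=lambda x,y,z:tuple(((proj(s,W(x,y,z))-[x0,y0]+.5)*f-.5).astype(int))
for x,y,z in[(0,-90,75),(0,-90,85),(0,-10,85),(0,-10,88.5),(0,20,88.5),(0,30,92.5),(0,52,92.5)]:
    print((x,y,z),P(x,y,z))
cv2.imwrite("pics/s7.png",a)
E
```

```text
(0, -90, 75) (np.int64(178), np.int64(583))
(0, -90, 85) (np.int64(179), np.int64(548))
(0, -10, 85) (np.int64(238), np.int64(333))
(0, -10, 88.5) (np.int64(238), np.int64(321))
(0, 20, 88.5) (np.int64(259), np.int64(247))
(0, 30, 92.5) (np.int64(266), np.int64(209))
(0, 52, 92.5) (np.int64(280), np.int64(158))
```

View pics/s7.png

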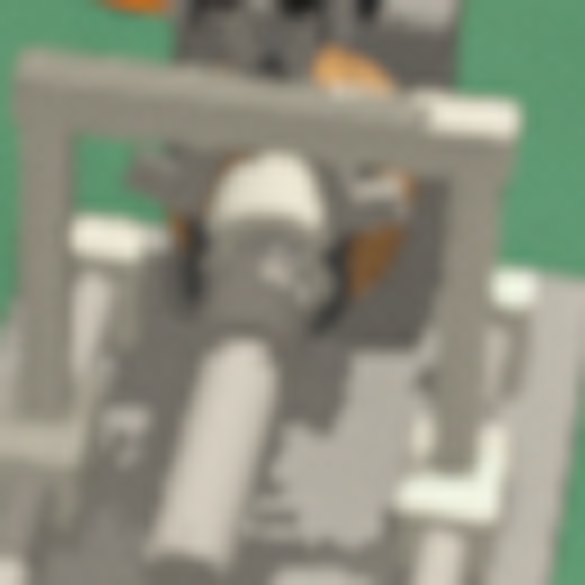

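The projected shaft marks fit within 1–2 px. The dark ring halves at zoom (190,260) and (340,290) lie near stand y of 15–25, so the ring is travelling with the pliers. I'll continue until there is firm contact with the hub.

```bash
python3 -m handwheel '[0.028,0,0.002,0,0,0,0, 0.028,0,0,0,0,0,0]' >/dev/null; python3 q.py; python3 -m handwheel '[0.028,0,0.002,0,0,0,0, 0.028,0,0,0,0,0,0]' >/dev/null; python3 q.py
```

```text
[1.  5.4] 0.1659 [-8.95 -3.5   0.84]
[1.  7.4] 0.1659 [-7.82 -3.24  1.1 ]
```

```bash
for i in 1; do python3 -m handwheel '[0.028,0,0.0015,0,0,0,0, 0.028,0,0,0,0,0,0]' >/dev/null; python3 q.py; python3 -m handwheel '[0.028,0,0.0015,0,0,0,0, 0.028,0,0,0,0,0,0]' >/dev/null; python3 q.py;python3 -m handwheel '[0.028,0,0.0015,0,0,0,0, 0.028,0,0,0,0,0,0]' >/dev/null; python3 q.py; done
python3 - <<'E'
from h import *
s=get_image("side"); x0,y0,f=300,222,9
a=cv2.resize(s["frame"][y0:y0+65,x0:x0+65],None,fx=f,fy=f,interpolation=cv2.INTER_CUBIC)
cv2.imwrite("pics/s8.png",a)
E
```

```text
[1. 8.] 0.1658 [-10.08  -6.95   1.55]
[1.  8.8] 0.1655 [-8.62 -7.74  1.6 ]
[0.9 9.8] 0.1652 [-7.01 -8.67  2.03]
```

View pics/s8.png

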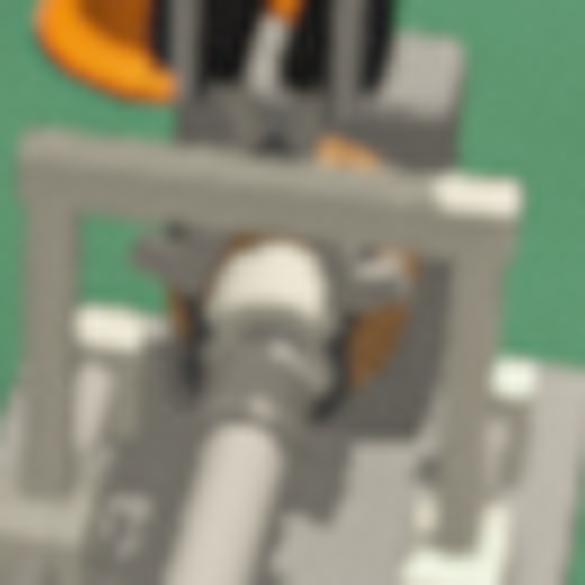

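Axial force climbed to 8.7 N while the tool stopped following its command, from tool y of about 7.6. That is 54 mm of travel, which fits the ring against the hub. I'll ease off a little, then open in stages.

```bash
python3 -m handwheel '[0.028,0,-0.0015,0,0,0,0, 0.028,0,0,0,0,0,0]' >/dev/null; python3 q.py; python3 -m handwheel '[0.036,0,0,0,0,0,0, 0.044,0.001,0,0,0,0,0,0.052,0.001,0,0,0,0,0,0.060,0.001,0,0,0,0,0,0.060,0,0,0,0,0,0]'; python3 q.py
python3 -m handwheel '[0.07,0,0,0,0,0,0,0.085,0,0,0,0,0,0,0.085,0,0,0,0,0,0,0.085,0,0,0,0,0,0]'; python3 q.py
python3 - <<'E'
from h import *
s=get_image("side"); x0,y0,f=300,222,9
a=cv2.resize(s["frame"][y0:y0+65,x0:x0+65],None,fx=f,fy=f,interpolation=cv2.INTER_CUBIC)
cv2.imwrite("pics/s9.png",a)
E
```

```text
[0.9 9.4] 0.1652 [-7.52 -5.6   1.6 ]
t: 9.93
position: [0.575, 0.0389, 0.1611]
tool_rot: [2.41, 1.57, 2.031]
force: [1.4, -0.7, -0.9]
finger_gap: 0.0595
[-0.4 11.7] 0.1611 [ 0.93 -0.13  1.53]
t: 10.27
position: [0.575, 0.0388, 0.162]
tool_rot: [1.405, 1.57, 1.026]
force: [0.8, 0.2, 0.7]
finger_gap: 0.0849
[-0.3 11.6] 0.162 [-0.69  0.53  0.68]
```

View pics/s9.png

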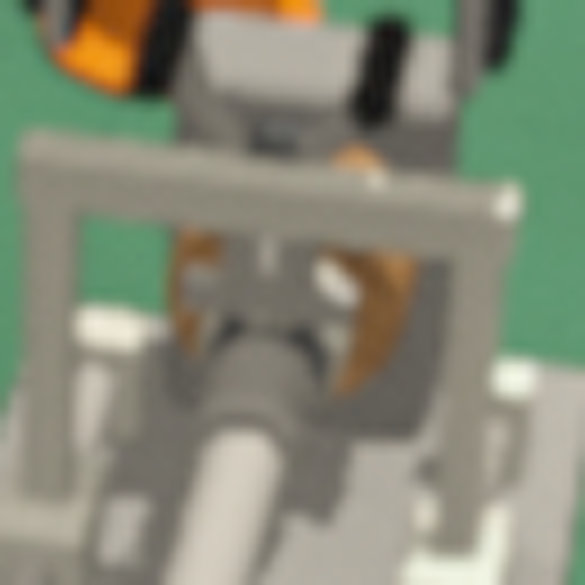

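The ring has closed. Its dark upper arc now shows behind the thick part at zoom (220,330)–(325,340), and the grips are back at rest. I'll lift off, shut the fingers, and come down in front of the boss (expected at stand y of about 29, 135 mm high).

```bash
python3 -m handwheel '[0.085,-0.02,0,0,0,0,0,0.085,-0.03,0,0,0,0,0,0.085,-0.03,0,0,0,0,0,0.04,0,0.02,0.0005,0,0,0,0.0,0,0.02,0,0,0,0,0.0,0,0.015,0,0,0,0,0,0,0,0,0,0,0,0,0,0,0,0,0,0]'; python3 - <<'E'
from h import *
print(togo(0.3,65,.18))
s=get_image("side"); x0,y0,f=300,212,9
a=cv2.resize(s["frame"][y0:y0+65,x0:x0+65],None,fx=f,fy=f,interpolation=cv2.INTER_CUBIC)
cv2.imwrite("pics/s10.png",a)
g=s["frame"].max(2); m=np.zeros_like(g); m[205:250,305:350]=g[205:250,305:350]<70
k,_,st,ce=cv2.connectedComponentsWithStats(m)
for i in range(1,k):
  if st[i,4]>8: print(st[i],loc(ray(s,ce[i],.175)))
cv2.imwrite("pics/s10w.png",s["frame"][120:360,200:460].repeat(2,0).repeat(2,1))
E
```

```text
t: 10.98
position: [0.5956, 0.0899, 0.2411]
tool_rot: [-2.416, 1.569, -2.794]
force: [-0.1, -0.0, -0.1]
finger_gap: 0.0252
[61.1 -1.7  0.5]
[315 222   6  11  42] [-23.1   5.9]
[339 224   6  12  45] [26.4  6.2]
```

View pics/s10.png

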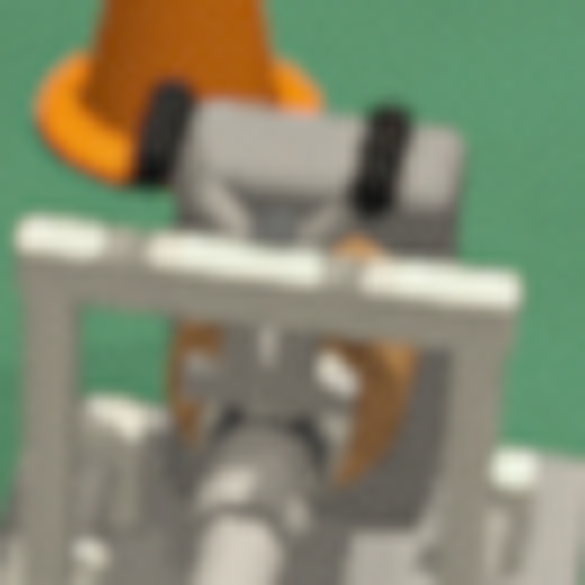

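View pics/s10w.png

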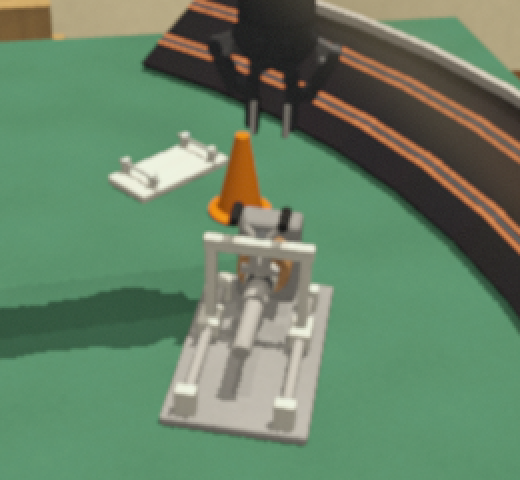

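Grips measure at stand y of about 6 mm, against 7.5 expected after 54 mm of travel. The closed ring sits just behind the thick part, and nothing else has moved. Next I'll descend in front of the boss.

```bash
python3 -m handwheel '[0,0.03,0,0.0005,0,0,0,0,0.03,0,0,0,0,0,0,0.03,0,0,0,0,0,0,0.022,0,0,0,0,0,0,0,0,0,0,0,0,0,0,0,0,0,0,0]'; python3 q.py
python3 - <<'E'
from h import *
s=get_image("side"); x0,y0,f=280,172,6
a=cv2.resize(s["frame"][y0:y0+100,x0:x0+100],None,fx=f,fy=f,interpolation=cv2.INTER_CUBIC)
cv2.imwrite("pics/s11.png",a)
E
```

```text
t: 11.53
position: [0.5945, 0.0884, 0.1285]
tool_rot: [-2.677, 1.567, -3.058]
force: [-0.0, -0.0, 1.0]
finger_gap: 0.0002
[-0.6 64.9] 0.1285 [-1.01 -0.02 -0.03]
```

View pics/s11.png

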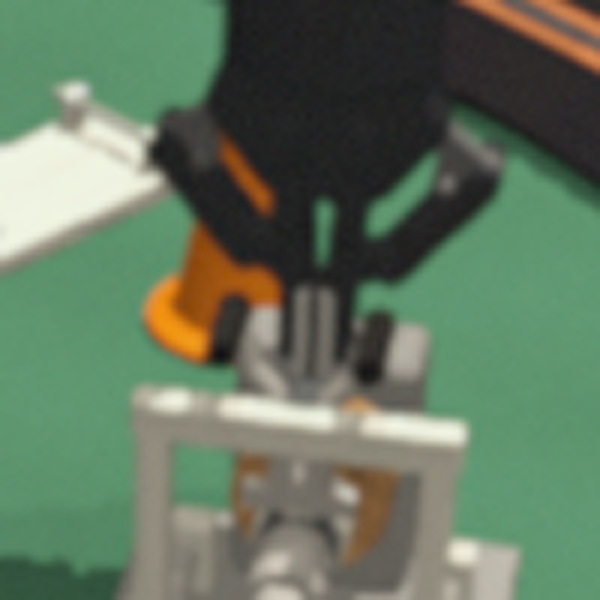

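Fingers are shut, at z = 0.1285, centred between the grips and clear in front of them. Now I'll push back.

```bash
python3 -m handwheel '[0,0,-0.01,0.001,0,0,0,0,0,-0.009,0,0,0,0,0,0,0,0,0,0,0]'>/dev/null; python3 q.py
python3 -m handwheel '[0,0,-0.003,0,0,0,0,0,0,-0.003,0,0,0,0,0,0,0,0,0,0,0]'>/dev/null; python3 q.py
python3 -m handwheel '[0,0,-0.003,0,0,0,0,0,0,-0.003,0,0,0,0,0,0,0,0,0,0,0]'>/dev/null; python3 q.py
python3 -m handwheel '[0,0,-0.003,0,0,0,0,0,0,-0.003,0,0,0,0,0,0,0,0,0,0,0]'>/dev/null; python3 q.py
```

```text
[ 3.  45.7] 0.1315 [-0.59  0.09 -0.65]
[ 2.2 40.9] 0.1303 [ 0.49 -0.42 -0.12]
[ 1.8 34.9] 0.1297 [ 0.54  1.56 -0.27]
[ 1.7 28.7] 0.1296 [0.18 0.14 0.34]
```

```bash
python3 -m handwheel '[0,0,-0.004,0,0,0,0,0,0,-0.004,0,0,0,0]'>/dev/null; python3 q.py
python3 - <<'E'
from h import *
s=get_image("side"); x0,y0,f=280,182,6
a=cv2.resize(s["frame"][y0:y0+100,x0:x0+100],None,fx=f,fy=f,interpolation=cv2.INTER_CUBIC)
cv2.imwrite("pics/s12.png",a)
E
```

```text
[ 1.7 21.2] 0.1296 [ 0.08  1.7  -0.24]
```

View pics/s12.png

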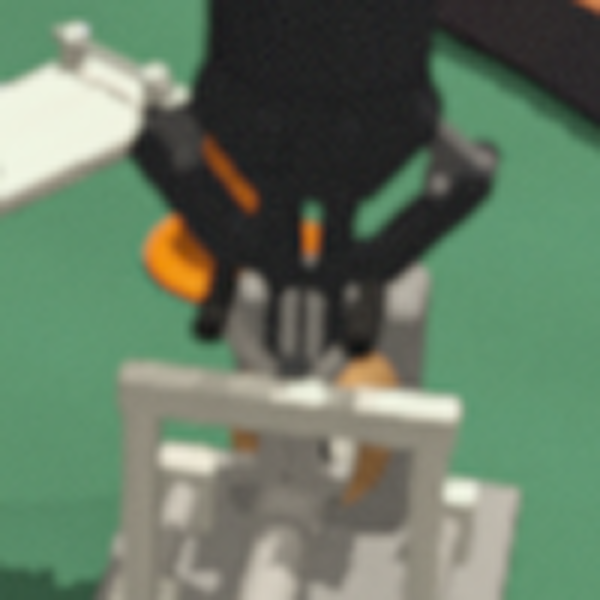

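The bridge is moving back, pushed by the fingers at zoom (300,330) with about 1–2 N. I'll continue towards the rear stop, expected at tool y of about -41.

```bash
python3 -m handwheel '[0,0,-0.005,0,0,0,0,0,0,-0.005,0,0,0,0,0,0,-0.005,0,0,0,0,0,0,-0.005,0,0,0,0]'>/dev/null; python3 q.py
python3 -m handwheel '[0,0,-0.005,0,0,0,0,0,0,-0.005,0,0,0,0,0,0,-0.005,0,0,0,0,0,0,-0.005,0,0,0,0]'>/dev/null; python3 q.py
python3 -m handwheel '[0,0,-0.004,0,0,0,0,0,0,-0.004,0,0,0,0,0,0,0,0,0,0,0]'>/dev/null; python3 q.py
python3 -m handwheel '[0,0,-0.003,0,0,0,0,0,0,0,0,0,0,0]'>/dev/null; python3 q.py
python3 -m handwheel '[0,0,-0.002,0,0,0,0,0,0,0,0,0,0,0]'>/dev/null; python3 q.py
python3 - <<'E'
from h import *
s=get_image("side"); x0,y0,f=270,192,5
a=cv2.resize(s["frame"][y0:y0+120,x0:x0+120],None,fx=f,fy=f,interpolation=cv2.INTER_CUBIC)
cv2.imwrite("pics/s13.png",a)
E
```

```text
[1.7 0.7] 0.1296 [1.41 0.76 0.2 ]
[  1.7 -19.3] 0.1296 [ 0.83  1.52 -0.1 ]
[  1.8 -27.7] 0.1297 [ 0.01 -0.88 -0.45]
[  1.9 -30.1] 0.1298 [ 0.24 -0.1  -0.67]
[  1.9 -31.9] 0.1298 [-0.88  0.14  0.2 ]
```

View pics/s13.png

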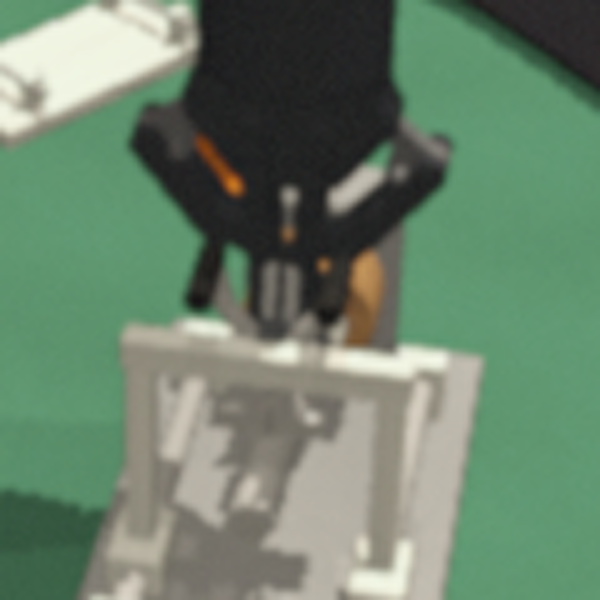

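```bash
python3 -m handwheel '[0,0,-0.003,0,0,0,0,0,0,-0.003,0,0,0,0]'>/dev/null; python3 q.py
python3 -m handwheel '[0,0,-0.002,0,0,0,0,0,0,0,0,0,0,0]'>/dev/null; python3 q.py
python3 -m handwheel '[0,0,-0.002,0,0,0,0,0,0,0,0,0,0,0]'>/dev/null; python3 q.py
python3 -m handwheel '[0,0,-0.002,0,0,0,0,0,0,0,0,0,0,0]'>/dev/null; python3 q.py
```

```text
[  1.9 -37.6] 0.1298 [-0.33  0.87  0.16]
[  1.9 -37.6] 0.1298 [1.46 6.88 0.84]
[  1.9 -37.7] 0.1299 [ 1.84 12.57 -0.32]
[  1.9 -37.7] 0.1299 [ 3.13 17.41  0.95]
```

Hard stop at tool y = -37.6, with the force rising to 17 N without motion. I'll back off, lift, and move the arm clear to check.

```bash
python3 -m handwheel '[0,0,0.01,0,0,0,0,0,0,0.01,0,0,0,0,0,0,0.01,0,0,0,0,0,-0.03,0,0,0,0,0,0,-0.035,0,0,0,0,0,0,-0.035,0,0,0,0,0,0,0,0.03,-0.02,0,0,0,0,0,0.03,-0.02,0,0,0,0,0,0.03,-0.02,0,0,0,0,0,0.03,-0.02,0,0,0]'
python3 -m handwheel '[0,0,0.03,-0.02,0,0,0,0,0,0.03,-0.02,0,0,0,0,0,0.03,-0.02,0,0,0,0,0,0.03,-0.02,0,0,0,0,0,0.03,-0.02,0,0,0,0,0,0,0,0,0,0]'
python3 - <<'E'
from h import *
s=get_image("side"); x0,y0,f=275,205,5
cv2.imwrite("pics/side14.png",s["frame"])
a=cv2.resize(s["frame"][y0:y0+115,x0:x0+115],None,fx=f,fy=f,interpolation=cv2.INTER_CUBIC)
cv2.imwrite("pics/s14.png",a)
d=get_image("top");cv2.imwrite("pics/top14.png",d["frame"]); a=d["frame"][185:290,265:390]; cv2.imwrite("pics/t14.png",cv2.resize(a,None,fx=5.5,fy=5.5,interpolation=cv2.INTER_CUBIC))
E
```

```text
t: 15.6
position: [0.5376, 0.1569, 0.2301]
tool_rot: [-0.209, 1.57, -0.59]
force: [0.8, 0.6, -0.7]
finger_gap: -0.0002
t: 16.1
position: [0.4984, 0.3378, 0.2293]
tool_rot: [2.226, 1.568, 1.854]
force: [-0.0, -0.2, 0.3]
finger_gap: 0.0001
```

View pics/s14.png

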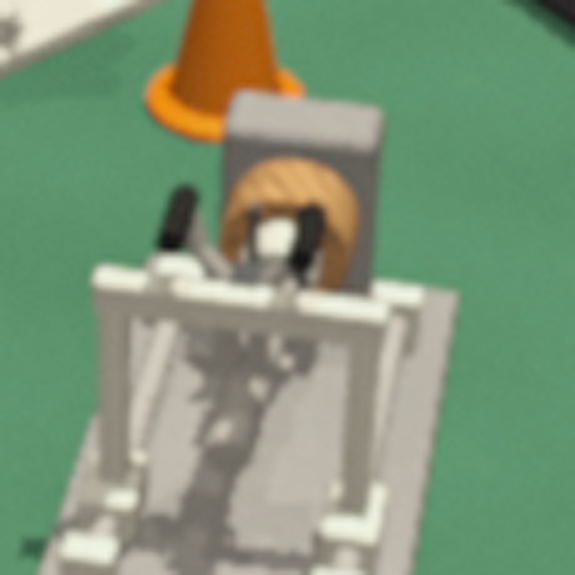

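View pics/t14.png

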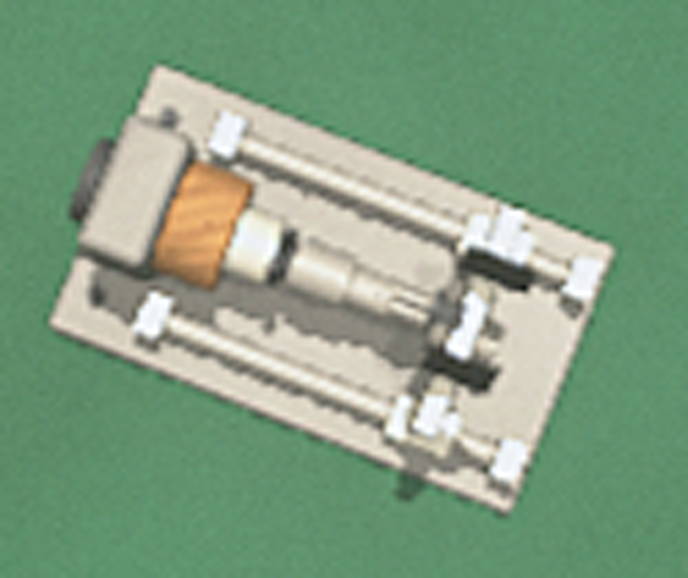

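View pics/top14.png

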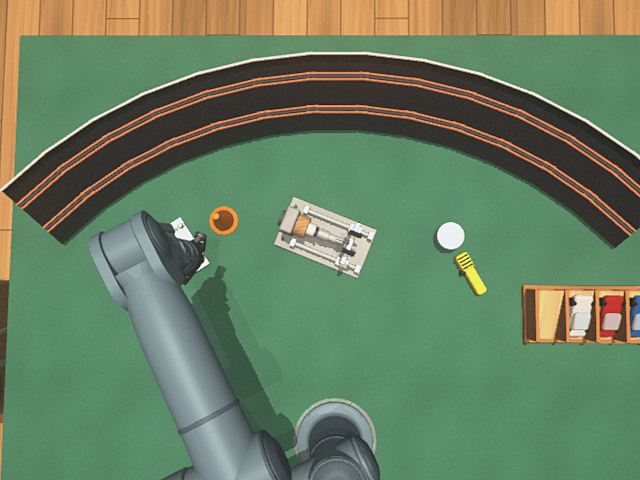

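```bash
python3 - <<'E'
from h import *
d=get_image("top"); s=get_image("side")
t0=cv2.imread("pics/top0.png"); t1=d["frame"]
c=lambda im:cv2.resize(im[218:252,300:350],None,fx=14,fy=14,interpolation=cv2.INTER_CUBIC)[:, :]
A=np.vstack([cv2.resize(c(t0),(400,272)),cv2.resize(c(t1),(400,272))])
s0=cv2.imread("pics/side0.png"); e=lambda im:cv2.resize(im[228:268,308:354],(400,272*1),interpolation=cv2.INTER_CUBIC)
B=np.vstack([e(s0),e(s["frame"])]); cv2.imwrite("pics/cmp.png",np.hstack([A,B]))
def W(x,y,z): return np.r_[ctr+ex*x/1000+ey*y/1000,z/1000]
def mark(x,y,z): p=proj(d,W(x,y,z)); q=proj(s,W(x,y,z)); print((x,y,z),"top",((p-[300,218]+.5)*8).astype(int)+[0,272],"side",((q-[308,228]+.5)*[400/46,6.8]+[400,272]).astype(int))
for m in[(0,25,94),(7.5,25,117),(-7.5,25,117),(0,20,88),(0,30,92),(12,25,100),(-12,25,100)]: mark(*m)
for n,dd,box in(("top",d,(225,265,330,370)),("side",s,(232,272,295,350))):
    g=dd["frame"].max(2); mm=np.zeros_like(g); mm[box[0]:box[1],box[2]:box[3]]=(g[box[0]:box[1],box[2]:box[3]]<70)
    k,_,st,ce=cv2.connectedComponentsWithStats(mm)
    for i in range(1,k):
        if st[i,4]>20: print(n,st[i],loc(ray(dd,ce[i],.175)))
E
```

```text
(0, 25, 94) top [135 380] side [585 463]
(7.5, 25, 117) top [142 353] side [619 405]
(-7.5, 25, 117) top [125 395] side [558 400]
(0, 20, 88) top [148 387] side [581 487]
(0, 30, 92) top [121 375] side [588 459]
(12, 25, 100) top [148 346] side [634 452]
(-12, 25, 100) top [121 411] side [538 442]
top [349 231  13   7  43] [ 24.5 -73.2]
top [342 248  13   8  36] [-25.3 -73.4]
side [307 243   7  12  56] [-23.8 -73. ]
side [333 247   7  13  52] [ 26.4 -76.3]
```

View pics/cmp.png

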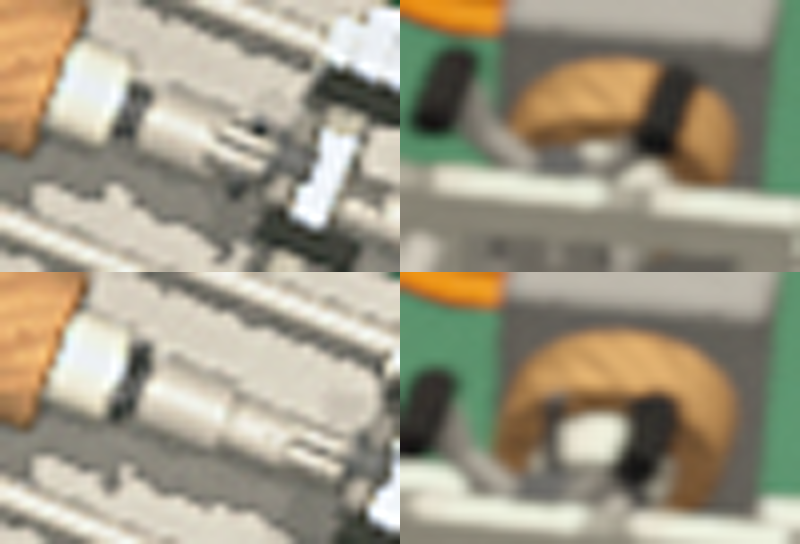

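The ring's ears show at the groove in both views: top zoom (142,353) and (122,405), side zoom (553,405). These match the projected marks. The pliers' grips are at stand y of about -73, which is the rear stop, and the spot where the ring started is empty. I'll hand in.

```bash
python3 - <<'E'
from h import *
d=get_image("top")["frame"]; t0=cv2.imread("pics/top0.png")
D=cv2.absdiff(d,t0).max(2)
for n,b in dict(pylon=(203,238,207,241),tin=(218,252,435,468),ctrl=(248,298,452,490)).items(): print(n,(D[b[0]:b[1],b[2]:b[3]]>40).sum())
print(manip.get_state()["t"]); print(order.hand_in())
E
```

```text
pylon 4
tin 0
ctrl 0
16.35
the job is handed in; nothing more can be done
None
```

The ring is in its groove at the hub and the pliers are back at the stop at the free end. I handed the job in at 16.4 s.

**What I did:** I squeezed the grips evenly to 28 mm, slid the spread ring along until it met the hub, and let go. I then pushed the pliers back by the boss with shut fingers. They met a hard stop, where the push reached 17 N without further motion. The arm was lifted clear, touching nothing.

**Last checks:**
- **Ring:** both ears appear closed at the groove in both views, within a few pixels of where they should be. This is judged from small images.
- **Pliers:** the grips are at rest at stand y of about -73 mm, which fits the rear stop at -0.030.
- **Other things on the shelf:** the tin and controller are unchanged, and the pylon differs by 4 pixels, which I took as noise. The jig was partly hidden by the arm, so I could not fully check it, but the arm never came down near it.
- **Disagreement:** the side view places things about 1–2 mm differently from the top view, within the calibration error. Axial force stepped from about 1 to 4 N roughly 9 mm before the hub, and I did not find out why.

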